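# Tighten the wing nut of a desk fan's free-spinning wheel

### The job

The desk fan lies on its back with its front guard off, and its blade wheel spins freely, so the orange wing nut on its hub cannot be tightened yet. Bring a gap between two blades in front of the yellow tongue, push the red-handled stop slide past its stiff click fully home so that the tongue braces the wheel, then turn the wing nut clockwise until it comes up hard, with the wing along the red stripe on the hub. Leave the stop home, let go of everything, and leave the paper cup and the pen where they are.

Things in the scene. Friction and masses are not known exactly. Their poses are not given: they have to be found in the camera images.
- fan: Desk fan lying on its back on a green foam pad (210 x 300 x 12 mm), fixed to the desk; shield disc 176 mm across, its top 70 mm above the desk. Origin on the wheel's axis at desk level, z up. Its -y axis points from the axis to the stop slide, whose grey rail (44 mm wide, top 83 mm above the desk) runs 88 to 188 mm out. Two green feet at x +-68, y 62 mm stand no higher than the shield.
- hub_top (a point): Centre of the top of the blade wheel's white hub (62 mm across), on the wheel's axis, 95 mm above the desk; turns with the wheel. Five green blades spaced 2*pi/5 rad stand out from it: radial paddles 28 mm wide, reaching 70 mm from the axis, 75 to 91 mm above the desk.
- wheel (a joint): Turn of the blade wheel on the fan (rad), growing anticlockwise seen from above. At 0 and every multiple of 1.257 (2*pi/5) the middle of a gap faces the stop; half-way between, a blade blocks it. Aim within 0.15 rad: the tongue centres the wheel as it enters, then leaves it about 0.13 rad of play each way. Unbraced, it turns at a touch (0.006 N m) and stays where left.
- nut (a joint): Turn of the wing nut on the hub (rad), growing clockwise seen from above: 0 loosest, 1.5 fully tight against a hard end, the wing then lying along the red stripe across the hub. It drags at 0.1 N m, far more than the wheel: unbraced, turning the nut either way carries the wheel round with it; braced, the nut turns on the hub and stays where left.
- stop (a joint): Travel of the stop slide towards the wheel's axis (m): 0 out, 0.030 fully home at its end. It slides against about 2 N until a stiff click begins 12 mm in (about 12 N more); past 22 mm it is drawn on to the end by itself and stays there. If it stops hard at about 7 mm, a blade is in the tongue's way.
- nut_grip (a point): Centre of the orange wing of the nut, half-way up, on the wheel's axis, 113 mm above the desk. The wing is an upright bar 44 mm long (along this point's x), 14 mm thick (y) and 36 mm high (z), standing on the hub (95 to 131 mm above the desk); world yaw of its x axis = fan yaw + wheel - nut.
- stop_handle (a point): Centre of the stop slide's red upright handle, half-way up, 111 mm above the desk; 26 mm wide (this point's x), 14 mm thick (y, the travel; +y is towards the wheel), 34 mm high, on a carriage 30 x 40 mm with its top at 94 mm. At joint 0 it is 135 mm from the wheel's axis. The yellow tongue, 20 mm wide, 81 to 91 mm above the desk, ends 57 mm ahead of the handle's centre.
- cup: White paper cup standing on the desk, 72 mm across, 85 mm high; origin under its centre. To be left alone.
- pen: Black marker pen lying on the desk, 136 mm long (along its x) by 13 mm; origin under its centre. To be left alone.

How it is judged:
By the outcome, as a careful person would: the job done as asked, in the order asked, and still so for the second after the job is handed in, with the robot touching nothing.
It also fails if it takes over 58 s, if anything falls off the work surface, if the arm or the gripper's body presses on something with over 40 N, if the wrist force passes 120 N, or if a joint passes its speed limit or range.

### The arm

A 6-joint arm with a two-finger parallel gripper is mounted at the origin on the work surface. World frame = base frame: x ahead of the robot, y to its left, z up, the work surface at z = 0. Lengths are in mm, angles in degrees, forces in N, time in s.
With the tool pointing down it reaches from about 350 to 850 mm from the base axis. Payload 8.1 kg.
Tool frame: the origin (TCP) lies midway between the tips of the shut fingers; the grasp point (between the pads) lies 19 mm behind it (hold_point_z is the distance from the TCP to the grasp point, in mm); z points along the fingers, y is the direction in which the jaws open and shut (so a half turn about z gives the same grasp; the last joint's range is limited). The gripper opens to 85 mm and grips with 20 to 120 N. Pads are 22 mm wide; open, the fingers measure 114 mm over their backs; the gripper's body (76 mm by 85 mm) begins 54 mm behind the grasp point. The pads swing forward as they close: fully open they stand 13 mm farther back than shut.
Start: joints at [70.967, 7.471, 85.268, -0, 87.261, -4.893], TCP at [146.559, 581.83, 231.292] pointing down, gripper open.
Joint ranges: [-169.43, 169.43], [-51.17, 129.36], [1.28, 143.12], [-76.62, 256.62], [0, 156.53], [-152.29, 152.29]. Speed limits (degrees/s): [136.94, 136.94, 159.86, 180, 180, 180].

### API

Orientations are given as [roll, pitch, yaw] about the fixed x, y, z axes, in that order (R = Rz(yaw) Ry(pitch) Rx(roll)).
In Python, from bench import sense, snapshot, camera_params, hand_in, hold_point_z gives the robot as it stands.
- The arm moves only by the tool servo_tool, never from a script. Its argument "motion" is a list of rows, each a list of 7 numbers: the finger opening in mm, from 0 to 85.4, then the shift along the tool's x, y, z in mm, then the turn, a rotation vector about the tool's x, y, z in rad. A call has 1 to 10 rows; each row shifts and turns the pose as measured when the row begins, along the tool's axes as they then stand; what a row does not reach is not made up. A row lasts 1/10 s, in which the tool goes at most 50 mm and 8.59 degrees, less where a joint would pass 70% of its speed; a pose out of reach is approached as far as the arm can. A call with a gripper value outside its range is refused whole. The fingers move at their own pace and stop on an object; "force" is the grip in N (left out, the last holds). Time passes only in rows, so rows that do not move let the fingers close. It gives the time, the measured TCP pose, the force and the opening at its end, in the units of the state.
- sense(): the state, without advancing time (a new reading comes with each control period).
- snapshot(name): name is "scene" or "top" or "wrist"; returns the picture (480x640x3 uint8, blue, green, red); there is no depth.
- camera_params(name): a dict with "fx", "fy", "cx", "cy" (pixels), "D" ([k1, k2, p1, p2, k3] as OpenCV has them; the pictures are not rectified), "R" (3x3) and "t" (3): a world point X has camera coordinates R X + t; the wrist camera has in their place "tool_from_camera" (4x4, takes a point from camera to tool coordinates, whose origin is the TCP and whose axes are the flange's). Camera axes: x right, y down, z forward; pixel columns grow to the right and rows downward; lengths in mm; the calibration is good to about 2 mm. A picture is of the moment at which its call begins: read the wrist's pose just before it. camera_params takes no time and is no camera call.
- hand_in(): hands the job in, once; it reports no verdict.
The state is a dict: "time": time; "joint_pos": joint angles; "qd": joint speeds; "joint_efforts": joint torques, N m; "tool_pos": TCP position; "tcp_rot": TCP orientation; "ft_force": force on the tool from outside, world axes, zero at the start; "wrist_torque": the same for the moment, N m; "finger_gap": finger opening in mm.
Only numpy, scipy, OpenCV 4.12 (cv2) and the standard library are available. Lean on these libraries where they do the work, as an engineer would, in place of code of your own. Each camera call takes 0.05 s, during which the arm holds its last target. There are 200 camera calls.

## Working session

There is one attempt and no reset: what is moved stays moved. The work goes in short steps, Python scripts to look and compute and a tool call to move; the robot and the scene stay as the last step left them, time stands still between calls to the robot, and variables do not carry over. Pictures are saved under pics/ and viewed, about 8 in all and at most 12, crops included, and the job is handed in when it is done.

Besides the shell and the picture viewer there is one more tool, called after "Emit:" as name([rows], argument=value, ...), one row to a line, values as JSON. servo_tool: Moves the arm, as the interface text tells. Its arguments: {"type":"object","properties":{"motion":{"type":"array"},"force":{"type":"number"}},"required":["motion"]}

```bash
mkdir -p pics; ls; python3 - <<'E'
from bench import *
import cv2
s=sense();print({k:s[k] for k in('time','tool_pos','tcp_rot','finger_gap','ft_force')})
for n in('scene','top'):
    im=snapshot(n);cv2.imwrite(f'pics/{n}0.png',im);print(n,camera_params(n))
print(camera_params('wrist'))
E
```

```text
pics
{'time': 0.0, 'tool_pos': array([146.38136886, 581.29560256, 230.23311394]), 'tcp_rot': array([-1.79893987e+02, -9.47875948e-03,  1.65858484e+02]), 'finger_gap': 85.4404948462794, 'ft_force': array([-0.2875743 , -0.03042374,  0.79680854])}
scene {'fx': 492.19565285816554, 'fy': 492.19565285816554, 'cx': 324.26542181254547, 'cy': 238.0566456812279, 'D': array([0.01807907, 0.        , 0.        , 0.        , 0.        ]), 'R': array([[ 0.62420291,  0.78104528, -0.0184119 ],
       [ 0.48911726, -0.40905695, -0.77034844],
       [-0.60920853,  0.47184816, -0.63735726]]), 't': array([-439.02794102, -184.57505422, 1235.77975856])}
top {'fx': 576.8100818086708, 'fy': 576.8100818086708, 'cx': 329.119672884664, 'cy': 233.95930688760777, 'D': array([-0.10977358,  0.        ,  0.        ,  0.        ,  0.        ]), 'R': array([[-0.00522629, -0.99985061, -0.01647559],
       [-0.99334461,  0.00708663, -0.11496201],
       [ 0.1150616 ,  0.01576511, -0.99323325]]), 't': array([ 97.22472467, 584.21189352, 834.675021  ])}
{'fx': 368.5337948984941, 'fy': 368.5337948984941, 'cx': 319.21893408124885, 'cy': 232.0949157869344, 'D': array([0.02649275, 0.        , 0.        , 0.        , 0.        ]), 'tool_from_camera': array([[-1.01966980e-04, -9.57324349e-01, -2.89015711e-01,
         7.35176800e+01],
       [ 9.99999805e-01,  8.03823710e-05, -6.19063098e-04,
         3.50759216e-01],
       [ 6.15875945e-04, -2.89015718e-01,  9.57324154e-01,
        -1.42839771e+02],
       [ 0.00000000e+00,  0.00000000e+00,  0.00000000e+00,
         1.00000000e+00]])}
```

View pics/top0.png

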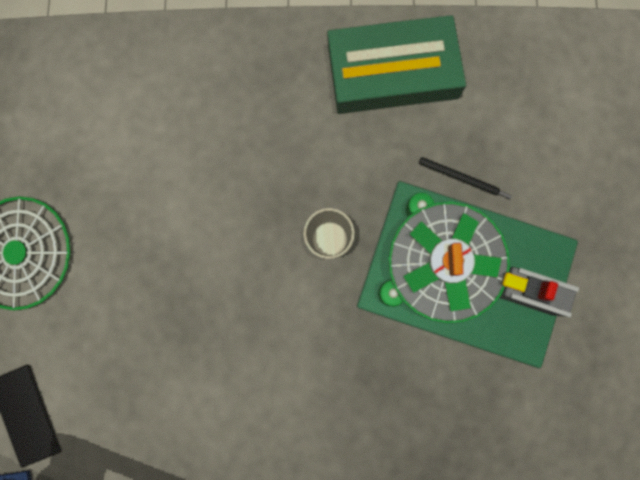

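View pics/scene0.png

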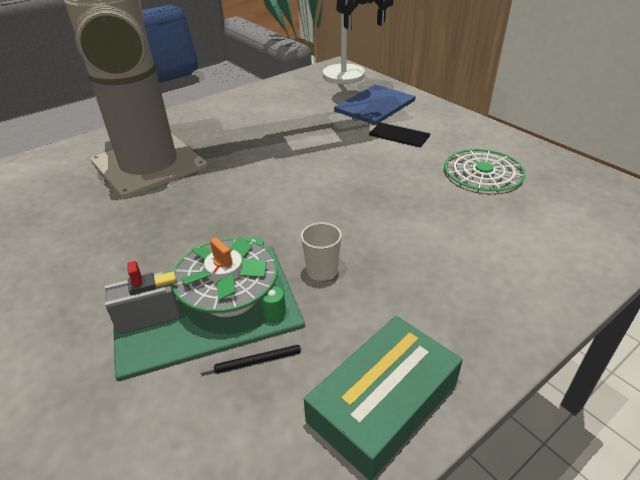

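Top view: cup at (330,234), pen at (465,178), hub about (454,261), red handle at (549,291) and the yellow tongue at (516,282). A blade at (487,266) partly faces the tongue. Next I measure.

```bash
cat > h.py <<'E'
import numpy as np, cv2
from bench import *
def ray(n,uv,z,T=None):
    "pixels -> world points on plane z"
    p=camera_params(n);K=np.array([[p['fx'],0,p['cx']],[0,p['fy'],p['cy']],[0,0,1]])
    uv=np.asarray(uv,float).reshape(-1,1,2)
    d=cv2.undistortPoints(uv,K,p['D']).reshape(-1,2);d=np.c_[d,np.ones(len(d))]
    if n=='wrist':
        from scipy.spatial.transform import Rotation as Ro
        s=T;Rw=Ro.from_euler('xyz',s['tcp_rot'],degrees=True).as_matrix();A=p['tool_from_camera']
        c=Rw@A[:3,3]+s['tool_pos'];d=d@(Rw@A[:3,:3]).T
    else:
        c=-p['R'].T@p['t'];d=d@p['R']
    return c+d*((z-c[2])/d[:,2])[:,None]
def mask(im,lo,hi):
    return cv2.inRange(cv2.cvtColor(im,cv2.COLOR_BGR2HSV),lo,hi)
def blobs(m,amin=15):
    n,l,st,c=cv2.connectedComponentsWithStats(m)
    return [(st[i,4],c[i].round(1),st[i,:4]) for i in range(1,n) if st[i,4]>=amin],l
E
python3 - <<'E'
from h import *
im=cv2.imread('pics/top0.png')
crop=im[180:360,370:600];cv2.imwrite('pics/crop0.png',cv2.resize(crop,None,fx=3.4,fy=3.3,interpolation=cv2.INTER_CUBIC)[:600,:800])
hsv=cv2.cvtColor(im,cv2.COLOR_BGR2HSV)
for n,p in dict(blade=(487,266),pad=(540,340),orange=(457,255),red=(549,291),yel=(516,282),hub=(440,258),stripe=(441,265)).items(): print(n,hsv[p[1],p[0]])
R=[(0,150,80),(6,255,255)];Y=[(22,150,80),(32,255,255)];O=[(8,150,80),(20,255,255)];G=[(50,150,90),(85,255,255)]
for n,(lo,hi),z in(('red',R,128),('yel',Y,91),('org',O,131),('green',G,91)):
    b,l=blobs(mask(im,lo,hi))
    for a,c,st in b: print(n,a,c,ray('top',c,z).round(1))
E
```

```text
blade [ 65 185 132]
pad [ 71 119 105]
orange [ 17 213 200]
red [  2 217 186]
yel [ 29 255 200]
hub [ 90   8 203]
stripe [  2  50 185]
red 181 [550.4 290.6] [[ 495.2 -204.9  128. ]]
yel 1038 [391.   66.7] [[8.252e+02 4.000e-01 9.100e+01]]
yel 341 [514.7 281.7] [[ 508.9 -167.7   91. ]]
org 460 [453.9 259.2] [[538.5 -74.2 131. ]]
green 284 [419.4 201.9] [[623.1 -35.6  91. ]]
green 141 [ 52.8 220.3] [[601.3 496.9  91. ]]
green 34 [  7.6 199.9] [[632.7 570.8  91. ]]
green 16 [452.  202.2] [[622.4 -82.   91. ]]
green 17 [479.8 211.5] [[ 608.8 -121.4   91. ]]
green 383 [465.2 228.3] [[584.9 -99.6  91. ]]
green 73 [500.2 235.4] [[ 574.5 -149.3   91. ]]
green 15 [399.  228.3] [[585.6  -5.8  91. ]]
green 399 [424.8 236.6] [[573.6 -42.   91. ]]
green 381 [ 14.3 252.2] [[554.6 555.   91. ]]
green 425 [486.6 265.5] [[ 532.1 -128.4   91. ]]
green 19 [508.4 264.3] [[ 533.4 -159.5   91. ]]
green 450 [420.1 277.5] [[516.1 -34.1  91. ]]
green 100 [ 41.8 296.3] [[490.5 508.7  91. ]]
green 296 [389.7 295.3] [[491.7   8.8  91. ]]
green 486 [457.5 295.7] [[490.3 -86.   91. ]]
green 100 [484.5 307.6] [[ 473.3 -123.6   91. ]]
green 22 [  5.2 306.9] [[474.6 565.6  91. ]]
green 19 [423.9 315.6] [[463.2 -38.3  91. ]]
green 34 [443.1 320.9] [[455.6 -65.   91. ]]
```

View pics/crop0.png

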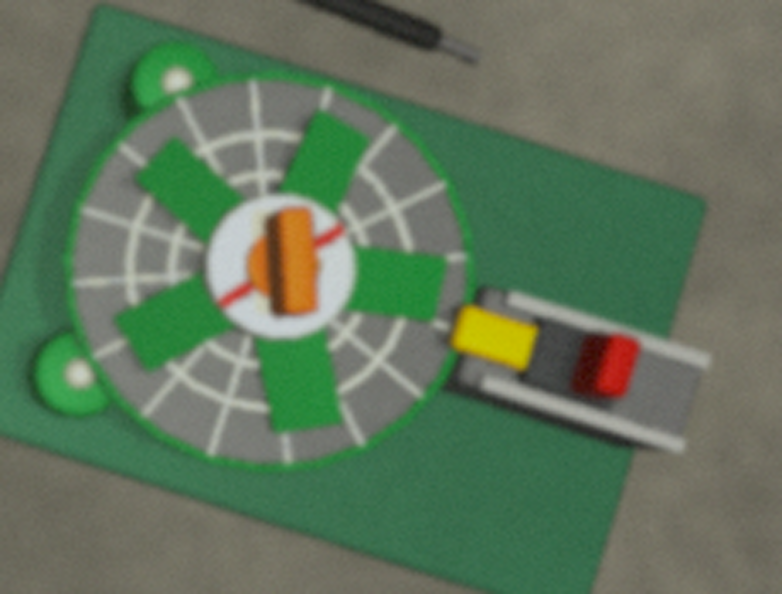

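The crop shows the wing (290,260) close to vertical and the stripe running from (220,303) to (343,232). One blade (400,285) is about 11° from the tongue's line. Wheel axis ≈ (539.4, -78), fan yaw ≈ -19°. The blades are at -98° mod 72, so the wheel needs about +25°. The wing is at about -6°, and I'll move over it now.

Emit:
servo_tool([
  [60,-32,-32,0,0,0,0],
  [60,-32,-32,0,0,0,0],
  [60,-32,-32,0,0,0,0],
  [60,-32,-32,0,0,0,0],
  [60,-32,-32,0,0,0,0],
  [60,-32,-32,0,0,0,0],
  [60,-32,-32,0,0,0,0],
  [60,-32,-32,0,0,0,0],
  [60,-32,-32,0,0,0,0],
  [60,-32,-32,0,0,0,0],
])

```text
time: 1.1
tool_pos: [381.3, 181.2, 225.0]
tcp_rot: [-179.5, -0.2, 166.5]
ft_force: [-0.3, 0.5, 0.7]
finger_gap: 59.7
```

```bash
cat >> h.py <<'E'
from scipy.spatial.transform import Rotation as Ro
def go(x,y,z,yaw):
    s=sense();Rw=Ro.from_euler('xyz',s['tcp_rot'],degrees=True)
    d=Rw.inv().apply(np.array([x,y,z])-s['tool_pos'])
    r=(Rw.inv()*Ro.from_euler('xyz',[180,0,yaw],degrees=True)).as_rotvec()
    print('t',round(s['time'],2),'pos',s['tool_pos'].round(1),'rpy',s['tcp_rot'].round(1),'gap',round(s['finger_gap'],1),'F',s['ft_force'].round(1),'M',s['wrist_torque'].round(2))
    print('shift',d.round(1),'rot',r.round(3))
E
python3 -c "
from h import *
go(539.4,-78,230,174)
im=cv2.imread('pics/top0.png')
m=mask(im,(8,150,80),(20,255,255));m[300:]=0
b,l=blobs(m,200)
for a,c,st in b:
    i=[k for k in range(1,l.max()+1) if (l==k).sum()==a][0]
    cs,_=cv2.findContours((l==i).astype('uint8'),0,1);print(cv2.minAreaRect(cs[0]))
"
```

```text
t 1.1 pos [381.3 181.2 225. ] rpy [-179.5   -0.2  166.5] gap 59.7 F [-0.3  0.5  0.7] M [ 0.02 -0.03 -0.01]
shift [-214.4 -215.    -3.8] rot [-0.009 -0.004 -0.132]
((452.5, 259.0), (30.0, 19.0), 90.0)
```

Emit:
servo_tool([
  [60,-31,-31,0,0,0,-0.02],
  [60,-31,-31,0,0,0,-0.02],
  [60,-31,-31,0,0,0,-0.02],
  [60,-31,-31,0,0,0,-0.02],
  [60,-31,-31,0,0,0,-0.02],
  [60,-31,-31,0,0,0,-0.02],
  [60,-20,-20,-3,0,0,0],
  [60,0,0,0,0,0,0],
])

```text
time: 1.9
tool_pos: [551.8, -75.0, 225.9]
tcp_rot: [-179.5, -0.4, 173.2]
ft_force: [-0.3, 0.2, 0.5]
finger_gap: 60.3
```

```bash
python3 - <<'E'
from h import *
go(539.4,-78,230,174)
s=sense();im=snapshot('wrist');cv2.imwrite('pics/w1.png',im)
import pickle;pickle.dump(s,open('s1.pkl','wb'))
E
```

```text
t 1.9 pos [551.8 -75.  225.9] rpy [-179.5   -0.4  173.2] gap 60.3 F [-0.3  0.2  0.5] M [0.   0.02 0.02]
shift [12.  -4.4 -4. ] rot [-0.009 -0.007 -0.013]
```

View pics/w1.png

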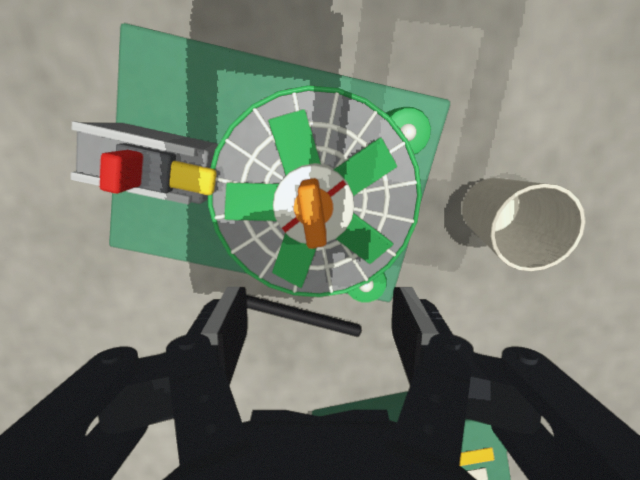

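The wrist view shows the hub at about (314,205), the wing at about (311,213), and the stripe from (285,230) to (345,184). The blade at (250,202) faces the tongue at (193,178).

```bash
cat >> h.py <<'E'
def blades(n,im,T=None,rmin=900):
    "blade centroids on z=91 -> wheel centre, blade angle mod 72"
    m=mask(im,(50,150,90),(85,255,255));m=cv2.morphologyEx(m,cv2.MORPH_OPEN,np.ones((5,5)))
    b,l=blobs(m,rmin)
    P=np.array([ray(n,c,91,T)[0,:2] for a,c,_ in b]);return P
def report(P,c0=(539.4,-78)):
    P=P[(np.hypot(*(P-c0).T)<62)&(np.hypot(*(P-c0).T)>38)]
    c=P.mean(0) if len(P)==5 else np.array(c0);v=P-c;a=np.degrees(np.arctan2(v[:,1],v[:,0]))
    print(len(P),'centre',c.round(1),'ang',a.round(1),'mod72',np.degrees(np.angle(np.exp(5j*np.radians(a)).mean()))/5)
E
python3 - <<'E'
from h import *
import pickle;s=pickle.load(open('s1.pkl','rb'))
im=cv2.imread('pics/w1.png')
report(blades('wrist',im,s,400))
report(blades('top',cv2.imread('pics/top0.png'),None,200))
st=ray('wrist',[(285,230),(345,184)],95,s);d=st[1]-st[0];print('stripe',st.round(1),np.degrees(np.arctan2(d[1],d[0])))
hsv=cv2.cvtColor(im,cv2.COLOR_BGR2HSV)
print(hsv[185:245:5,310].tolist(),hsv[215,296:330:3].tolist())
for n,lo,hi,z in(('red',(0,180,150),(6,255,255),111),('yel',(22,150,80),(32,255,255),91)):
    for a,c,_ in blobs(mask(im,lo,hi),100)[0]:
        w=ray('wrist',c,z,s)[0];v=w[:2]-(539.4,-78);print(n,a,c,w.round(1),np.hypot(*v).round(1),np.degrees(np.arctan2(v[1],v[0])))
cv2.imwrite('pics/w1c.png',cv2.resize(im[150:270,250:390],None,fx=5,fy=5,interpolation=cv2.INTER_CUBIC))
E
```

```text
5 centre [537.5 -78.9] ang [-170.1  118.8  -98.4   46.8  -26. ] mod72 -25.76170978190179
5 centre [539.4 -78. ] ang [ -25.3   46.5  -98.2  117.8 -170.8] mod72 -26.014556933788366
stripe [[ 555.1 -103.1   95. ]
 [ 524.9  -53.5   95. ]] 121.30462285307793
[[15, 216, 194], [19, 177, 240], [19, 183, 240], [19, 183, 240], [19, 185, 238], [19, 187, 239], [18, 189, 224], [16, 201, 216], [14, 215, 153], [14, 211, 145], [14, 212, 144], [14, 211, 144]] [[14, 177, 183], [14, 213, 151], [15, 209, 199], [18, 198, 239], [18, 188, 240], [18, 189, 221], [15, 203, 183], [15, 208, 180], [13, 204, 139], [14, 206, 124], [14, 213, 146], [14, 210, 146]]
red 728 [110.3 172.4] [ 495.5 -215.4  111. ] 144.2 -107.70077827785029
yel 1183 [191.9 177.6] [ 507.4 -167.5   91. ] 95.0 -109.65560833109288
yel 426 [475.9 456.3] [795.6  42.9  91. ] 283.3 25.27430880876814
```

View pics/w1c.png

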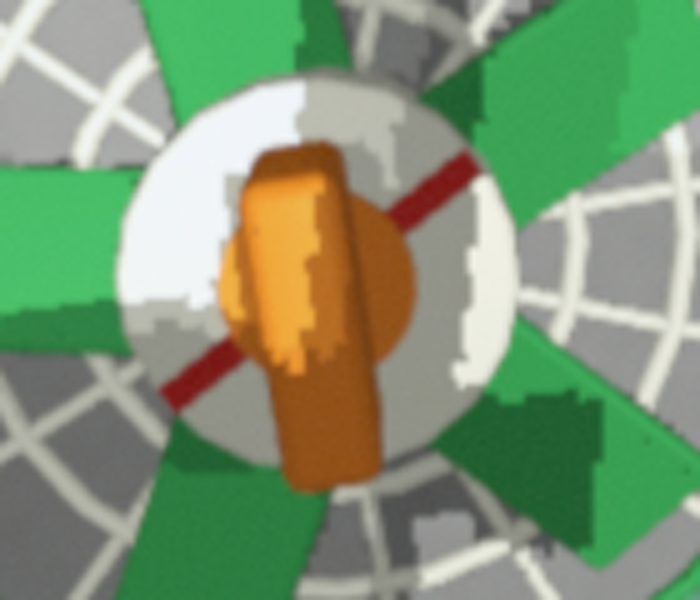

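```bash
python3 - <<'E'
from h import *
s=sense()
p=ray('wrist',[(307,185),(317,247)],131,s);d=p[0]-p[1];print(p.round(1),p.mean(0),np.degrees(np.arctan2(d[1],d[0])))
go(538.5,-78.4,101,181)
E
```

```text
[[515.7 -78.2 131. ]
 [558.5 -76.8 131. ]] [537.09115641 -77.46137652 131.        ] -178.13376508946016
t 1.95 pos [550.8 -73.7 225.4] rpy [-179.5   -0.5  173.3] gap 60.0 F [-0.8  0.2  0. ] M [0.04 0.07 0.01]
shift [ 10.7  -5.1 124.6] rot [-0.008 -0.009 -0.135]
```

Emit:
servo_tool([
  [55,11,-5,20,-0.008,-0.009,-0.15],
  [55,0,0,40,0,0,0],
  [55,0,0,30,0,0,0],
  [55,0,0,10,0,0,0],
  [55,0,0,0,0,0,0],
])

```text
time: 2.45
tool_pos: [536.7, -73.2, 123.0]
tcp_rot: [179.9, 0.0, -177.7]
ft_force: [-0.6, -0.1, -0.9]
finger_gap: 55.1
```

```bash
python3 -c "
from h import *
go(538.2,-78,101,181.5)"
```

```text
t 2.45 pos [536.7 -73.2 123. ] rpy [ 179.9    0.  -177.7] gap 55.1 F [-0.6 -0.1 -0.9] M [0.03 0.03 0.06]
shift [-1.3 -4.9 22. ] rot [0.002 0.    0.014]
```

Emit:
servo_tool([
  [50,-1,-5,8,0,0,0],
  [50,0,0,12,0,0,0],
  [50,0,0,2,0,0,0],
  [50,0,0,0,0,0,0],
])

```text
time: 2.85
tool_pos: [540.3, -77.9, 103.6]
tcp_rot: [179.9, 0.3, -177.6]
ft_force: [0.9, 0.1, 0.8]
finger_gap: 50.2
```

```bash
python3 -c "
from h import *
go(538.2,-78,101,181.5)"
```

```text
t 2.85 pos [540.3 -77.9 103.6] rpy [ 179.9    0.3 -177.6] gap 50.2 F [0.9 0.1 0.8] M [-0.02 -0.03 -0.  ]
shift [ 2.1 -0.   2.6] rot [0.001 0.006 0.016]
```

Close at 30 N, then turn the nut and wheel +25° (about tool z by -0.436).

Emit:
servo_tool([
  [10,2,0,0,0,0,0],
  [10,0,0,0,0,0,0],
  [10,0,0,0,0,0,0],
  [10,0,0,0,0,0,0],
  [10,0,0,0,0,0,0],
  [10,0,0,0,0,0,0],
], force=30)

```text
time: 3.45
tool_pos: [539.2, -79.1, 105.0]
tcp_rot: [-180.0, 0.5, -177.7]
ft_force: [0.7, -1.4, -1.9]
finger_gap: 13.2
```

Emit:
servo_tool([
  [10,0,0,0,0,0,-0.08],
  [10,0,0,0,0,0,-0.08],
  [10,0,0,0,0,0,-0.08],
  [10,0,0,0,0,0,-0.08],
  [10,0,0,0,0,0,-0.08],
  [10,0,0,0,0,0,0],
  [10,0,0,0,0,0,0],
])

```text
time: 4.15
tool_pos: [539.0, -79.0, 105.0]
tcp_rot: [-179.8, 0.4, -154.0]
ft_force: [0.5, -1.0, -2.7]
finger_gap: 13.6
```

```bash
python3 -c "
from h import *
go(538.2,-78,101,207.4)
im=snapshot('top');cv2.imwrite('pics/top1.png',im)
report(blades('top',im,None,60))"
```

```text
t 4.15 pos [539. -79. 105.] rpy [-179.8    0.4 -154. ] gap 13.6 F [ 0.5 -1.  -2.7] M [-0.06 -0.07 -0.05]
shift [0.4 1.3 4. ] rot [-0.003  0.007 -0.024]
2 centre [539.4 -78. ] ang [ 70.5 137.4] mod72 -4.043766379718829
```

Emit:
servo_tool([
  [10,0,0,0,0,0,-0.02],
  [30,0,0,0,0,0,0],
  [50,0,0,0,0,0,0],
  [50,0,0,0,0,0,0],
  [50,0,0,-30,0,0,0],
  [50,0,0,-40,0,0,0],
  [50,0,-40,-20,0,0,0.1],
  [50,0,-40,0,0,0,0.15],
  [50,0,-40,0,0,0,0.15],
  [50,0,0,0,0,0,0.15],
])

```text
time: 5.2
tool_pos: [581.4, -192.8, 200.2]
tcp_rot: [-180.0, 0.5, 175.2]
ft_force: [-0.7, 1.0, -0.0]
finger_gap: 50.1
```

```bash
python3 -c "
from h import *
im=snapshot('top');cv2.imwrite('pics/top2.png',im)
report(blades('top',im,None,60))
s=sense();im=snapshot('wrist');cv2.imwrite('pics/w2.png',im)
report(blades('wrist',im,s,300))
go(494.4,-205.7,170,161)"
```

```text
5 centre [539.3 -78.1] ang [ 1.000e-01 -7.250e+01  7.160e+01  1.432e+02 -1.451e+02] mod72 -0.5250883264164768
5 centre [537.5 -81.1] ang [ 145.  -143.    72.7  -72.8   -2. ] mod72 -0.023982167552975373
t 5.3 pos [ 580.8 -189.4  199.6] rpy [179.9   0.4 175.4] gap 49.7 F [-1.  -0.3  0.7] M [0.05 0.01 0.01]
shift [ 85.  -23.2  28.9] rot [0.003 0.007 0.252]
```

View pics/w2.png

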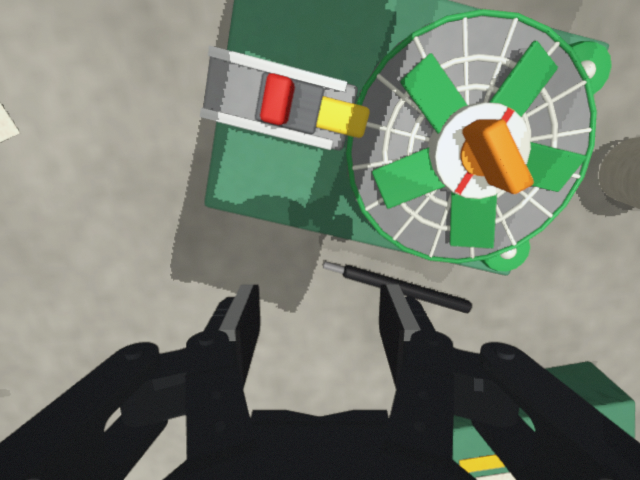

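The gap now faces the yellow tongue at (343,117): blades at -72.5° and -145°, so the gap middle is at -108.5° against a stop line of about -109°. Moving over the red handle.

Emit:
servo_tool([
  [50,42,-12,0,0,0,0.13],
  [50,43,-12,20,0,0,0.12],
  [50,0,0,0,0,0,0],
  [50,0,0,0,0,0,0],
])

```text
time: 5.7
tool_pos: [486.3, -195.8, 170.4]
tcp_rot: [179.6, -0.4, 161.9]
ft_force: [1.0, 0.5, 1.3]
finger_gap: 49.9
```

```bash
python3 -c "
from h import *
go(494.6,-205.5,102,161)"
```

```text
t 5.7 pos [ 486.3 -195.8  170.4] rpy [179.6  -0.4 161.9] gap 49.9 F [1.  0.5 1.3] M [ 0.   -0.03 -0.03]
shift [-11.5  -7.1  68.2] rot [ 0.007 -0.007  0.015]
```

Emit:
servo_tool([
  [50,-11,-7,0,0.007,-0.007,0.015],
  [50,0,0,30,0,0,0],
  [50,0,0,28,0,0,0],
  [50,0,0,5,0,0,0],
  [50,0,0,0,0,0,0],
])

```text
time: 6.2
tool_pos: [504.2, -208.2, 112.1]
tcp_rot: [-179.8, 0.8, 161.8]
ft_force: [0.4, -0.1, 0.3]
finger_gap: 49.8
```

```bash
python3 -c "
from h import *
go(494.6,-205.5,102,161)"
```

```text
t 6.2 pos [ 504.2 -208.2  112.1] rpy [-179.8    0.8  161.8] gap 49.8 F [ 0.4 -0.1  0.3] M [ 0.02 -0.02 -0.03]
shift [10.1 -0.4  9.9] rot [-0.003  0.014  0.014]
```

Emit:
servo_tool([
  [50,6,0,8,0,0.014,0.014],
  [50,0,0,0,0,0,0],
  [50,0,0,0,0,0,0],
])

```text
time: 6.5
tool_pos: [501.4, -207.4, 107.4]
tcp_rot: [-179.8, 0.2, 161.1]
ft_force: [-0.5, 0.4, 1.3]
finger_gap: 49.8
```

```bash
python3 -c "
from h import *
go(494.6,-205.5,102,161)"
```

```text
t 6.5 pos [ 501.4 -207.4  107.4] rpy [-179.8    0.2  161.1] gap 49.8 F [-0.5  0.4  1.3] M [-0.05 -0.03  0.01]
shift [ 7.1 -0.4  5.3] rot [-0.004  0.004  0.001]
```

Emit:
servo_tool([
  [50,7,0,3,0,0,0],
  [5,0,0,0,0,0,0],
  [5,0,0,0,0,0,0],
  [5,0,0,0,0,0,0],
  [5,0,0,0,0,0,0],
  [5,0,0,0,0,0,0],
  [5,0,0,0,0,0,0],
], force=50)

```text
time: 7.2
tool_pos: [495.0, -205.5, 106.1]
tcp_rot: [-179.8, 0.4, 161.1]
ft_force: [0.0, 0.3, -0.6]
finger_gap: 13.3
```

Emit:
servo_tool([
  [5,0,4,0,0,0,0],
  [5,0,4,0,0,0,0],
  [5,0,4,0,0,0,0],
  [5,0,4,0,0,0,0],
])

```text
time: 7.6
tool_pos: [499.2, -193.2, 106.2]
tcp_rot: [-179.4, 0.4, 161.0]
ft_force: [-8.5, -22.5, -1.4]
finger_gap: 12.9
```

Moved 13 mm with about 24 N: past the 7 mm blade check and now in the click.

Emit:
servo_tool([
  [5,0,5,0,0,0,0],
  [5,0,5,0,0,0,0],
  [5,0,5,0,0,0,0],
  [5,0,4,0,0,0,0],
  [5,0,2,0,0,0,0],
  [5,0,0,0,0,0,0],
])

```text
time: 8.2
tool_pos: [502.2, -184.4, 106.3]
tcp_rot: [-178.1, 0.4, 160.8]
ft_force: [-1.1, -2.5, -0.5]
finger_gap: 12.8
```

```bash
python3 -c "
from h import *
go(504.8,-177.1,102,161)"
```

```text
t 8.2 pos [ 502.2 -184.4  106.3] rpy [-178.1    0.4  160.8] gap 12.8 F [-1.1 -2.5 -0.5] M [ 0.66 -0.24  0.13]
shift [-0.   7.9  4. ] rot [-0.033  0.006 -0.004]
```

Emit:
servo_tool([
  [5,0,5,0,-0.03,0,0],
  [5,0,5,0,0,0,0],
  [5,0,4,0,0,0,0],
  [5,0,0,0,0,0,0],
])

```text
time: 8.6
tool_pos: [504.1, -178.7, 106.1]
tcp_rot: [-179.0, 0.3, 160.7]
ft_force: [1.0, 3.1, 0.9]
finger_gap: 12.8
```

```bash
python3 -c "
from h import *
go(504.8,-177.1,102,161)"
```

```text
t 8.6 pos [ 504.1 -178.7  106.1] rpy [-179.     0.3  160.7] gap 12.8 F [1.  3.1 0.9] M [ 0.88 -0.35  0.23]
shift [-0.1  1.8  4.1] rot [-0.018  0.006 -0.005]
```

Emit:
servo_tool([
  [5,0,5,0,-0.02,0,0],
  [5,0,4,0,0,0,0],
  [5,0,4,0,0,0,0],
])

```text
time: 8.9
tool_pos: [504.4, -178.0, 106.2]
tcp_rot: [-178.9, 0.3, 160.6]
ft_force: [-8.6, -20.1, -0.0]
finger_gap: 13.4
```

Emit:
servo_tool([
  [25,0,0,0,0,0,0],
  [50,0,0,0,0,0,0],
  [50,0,0,0,0,0,0],
  [50,0,0,-30,0,0,0],
  [50,0,0,-40,0,0,0],
  [50,-40,0,-20,0,0,0],
  [50,-40,0,0,0,0,0],
  [50,-40,0,0,0,0,0],
  [50,0,0,0,0,0,0],
  [50,0,0,0,0,0,0],
])

```text
time: 9.9
tool_pos: [621.6, -209.8, 196.9]
tcp_rot: [-179.3, 0.1, 160.9]
ft_force: [-0.2, -0.4, -0.3]
finger_gap: 50.3
```

```bash
python3 - <<'E'
from h import *
im=snapshot('top');cv2.imwrite('pics/top3.png',im)
report(blades('top',im,None,60))
for n,lo,hi,z in(('red',(0,150,80),(6,255,255),128),('yel',(22,150,80),(32,255,255),91)):
    for a,c,_ in blobs(mask(im,lo,hi),40)[0]:
        w=ray('top',c,z)[0];print(n,a,c,w.round(1),np.hypot(*(w[:2]-(539.3,-78.1))).round(1))
s=sense();im=snapshot('wrist');cv2.imwrite('pics/w3.png',im)
go(538.8,-78.2,170,206)
import pickle;pickle.dump(s,open('s3.pkl','wb'))
E
```

```text
5 centre [539.4 -78.2] ang [   0.2  -72.6   71.7  142.8 -145.2] mod72 -0.6123687756597792
red 165 [530.1 283.2] [ 505.5 -177.3  128. ] 104.8
yel 1032 [391.   66.7] [8.252e+02 4.000e-01 9.100e+01] 296.5
yel 320 [494.5 275. ] [ 518.6 -139.2   91. ] 64.5
t 10.0 pos [ 620.6 -209.7  197. ] rpy [-1.793e+02  1.000e-01  1.609e+02] gap 50.0 F [ 0.2 -0.4 -0.2] M [ 0.02 -0.    0.03]
shift [120.4  97.7  25.6] rot [-0.013 -0.004 -0.787]
```

View pics/w3.png

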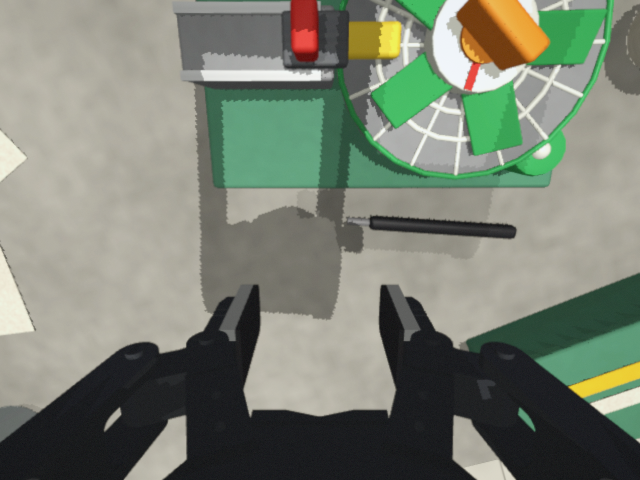

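The stop is home: the handle at (303,28) is 104.8 mm from the axis, and the tongue at (375,40) sits between two blades. Returning to the wing.

Emit:
servo_tool([
  [50,36,33,5,0,0,-0.13],
  [50,36,24,5,0,0,-0.13],
  [50,32,16,5,0,0,-0.13],
  [50,30,0,5,0,0,-0.13],
  [50,8,-12,0,0,0,-0.13],
  [50,0,0,0,0,0,-0.13],
  [50,0,0,0,0,0,0],
])

```text
time: 10.7
tool_pos: [489.2, -126.4, 174.2]
tcp_rot: [-179.5, -0.4, -152.6]
ft_force: [-0.3, 0.4, 0.3]
finger_gap: 49.8
```

```bash
python3 -c "
from h import *
go(538.8,-78.2,104,207)"
```

```text
t 10.7 pos [ 489.2 -126.4  174.2] rpy [-179.5   -0.4 -152.6] gap 49.8 F [-0.3  0.4  0.3] M [0.03 0.   0.01]
shift [-66.7  20.6  69.6] rot [-0.009 -0.007  0.007]
```

Emit:
servo_tool([
  [50,-33,10,0,-0.009,-0.007,0.007],
  [50,-33,10,0,0,0,0],
  [50,0,0,0,0,0,0],
  [50,0,0,0,0,0,0],
])

```text
time: 11.1
tool_pos: [538.8, -76.7, 175.9]
tcp_rot: [-179.9, 0.2, -154.0]
ft_force: [-0.2, 0.5, 0.3]
finger_gap: 50.0
```

```bash
python3 -c "
from h import *
go(538.8,-78.2,104,207)"
```

```text
t 11.1 pos [538.8 -76.7 175.9] rpy [-179.9    0.2 -154. ] gap 50.0 F [-0.2  0.5  0.3] M [-0.08  0.01  0.01]
shift [ 0.8 -1.2 71.9] rot [-0.002  0.003 -0.017]
```

Emit:
servo_tool([
  [50,0,-1,35,0,0,-0.017],
  [50,0,0,25,0,0,0],
  [50,0,0,8,0,0,0],
  [50,0,0,2,0,0,0],
  [50,0,0,0,0,0,0],
])

```text
time: 11.6
tool_pos: [539.0, -79.3, 107.2]
tcp_rot: [-179.7, 0.4, -153.5]
ft_force: [0.5, 0.6, -0.8]
finger_gap: 50.2
```

```bash
python3 -c "
from h import *
go(538.8,-78.2,104,207)"
```

```text
t 11.6 pos [539.  -79.3 107.2] rpy [-179.7    0.4 -153.5] gap 50.2 F [ 0.5  0.6 -0.8] M [-0.06  0.03 -0.01]
shift [-0.3  1.1  3.2] rot [-0.005  0.006 -0.009]
```

Emit:
servo_tool([
  [5,0,1,2,0,0,0],
  [5,0,0,0,0,0,0],
  [5,0,0,0,0,0,0],
  [5,0,0,0,0,0,0],
  [5,0,0,0,0,0,0],
  [5,0,0,0,0,0,0],
], force=70)

```text
time: 12.2
tool_pos: [539.8, -78.9, 108.3]
tcp_rot: [-179.6, 0.5, -153.6]
ft_force: [1.1, 0.6, -2.4]
finger_gap: 12.8
```

Emit:
servo_tool([
  [5,0,0,0,0,0,0.1],
  [5,0,0,0,0,0,0.1],
  [5,0,0,0,0,0,0.1],
  [5,0,0,0,0,0,0.1],
  [5,0,0,0,0,0,0.1],
  [5,0,0,0,0,0,0.1],
  [5,0,0,0,0,0,0.1],
  [5,0,0,0,0,0,0],
])

```text
time: 13.0
tool_pos: [539.8, -79.8, 108.3]
tcp_rot: [-179.9, 0.7, 164.8]
ft_force: [-0.2, 1.2, -1.8]
finger_gap: 12.9
```

```bash
python3 -c "
from h import *
go(538.8,-78.2,105,146)"
```

```text
t 13.0 pos [539.8 -79.8 108.3] rpy [-179.9    0.7  164.8] gap 12.9 F [-0.2  1.2 -1.8] M [0.02 0.05 0.  ]
shift [1.5 1.3 3.3] rot [0.001 0.012 0.328]
```

Emit:
servo_tool([
  [5,0.5,0.5,0,0,0,0.07],
  [5,0.5,0.5,0,0,0,0.07],
  [5,0,0,0,0,0,0.07],
  [5,0,0,0,0,0,0.05],
])

```text
time: 13.4
tool_pos: [539.7, -80.0, 108.2]
tcp_rot: [-180.0, 0.8, 150.1]
ft_force: [-0.3, 0.4, -1.1]
finger_gap: 12.7
```

```bash
python3 -c "
from h import *
go(538.8,-78.2,105,146)"
```

```text
t 13.4 pos [539.7 -80.  108.2] rpy [-180.     0.8  150.1] gap 12.7 F [-0.3  0.4 -1.1] M [-0.01  0.22  0.13]
shift [1.7 1.1 3.2] rot [0.    0.014 0.072]
```

Emit:
servo_tool([
  [5,0,0,0,0,0,0.06],
  [5,0,0,0,0,0,0.06],
  [5,0,0,0,0,0,0.06],
])

```text
time: 13.7
tool_pos: [539.6, -80.2, 108.3]
tcp_rot: [179.9, 0.8, 140.0]
ft_force: [-0.4, 0.3, -1.1]
finger_gap: 12.5
```

```bash
python3 -c "
from h import *
go(538.8,-78.2,105,146)"
```

```text
t 13.7 pos [539.6 -80.2 108.3] rpy [179.9   0.8 140. ] gap 12.5 F [-0.4  0.3 -1.1] M [-0.09  0.19  0.12]
shift [1.9 1.  3.3] rot [ 0.001  0.014 -0.105]
```

Emit:
servo_tool([
  [5,0,0,0,0,0,0.05],
  [5,0,0,0,0,0,0.05],
])

```text
time: 13.9
tool_pos: [539.6, -80.3, 108.3]
tcp_rot: [179.9, 0.8, 134.5]
ft_force: [0.4, -0.5, -2.0]
finger_gap: 12.7
```

```bash
python3 -c "
from h import *
go(538.8,-78.2,105,146)"
```

```text
t 13.9 pos [539.6 -80.3 108.3] rpy [179.9   0.8 134.5] gap 12.7 F [ 0.4 -0.5 -2. ] M [-0.08  0.1   1.09]
shift [2.1 0.9 3.3] rot [ 0.001  0.014 -0.201]
```

Emit:
servo_tool([
  [5,0,0,0,0,0,0.06],
  [5,0,0,0,0,0,0.06],
  [5,0,0,0,0,0,0.06],
])

```text
time: 14.2
tool_pos: [539.8, -80.4, 108.4]
tcp_rot: [179.8, 0.9, 124.8]
ft_force: [-0.3, -1.2, -2.1]
finger_gap: 12.6
```

```bash
python3 -c "
from h import *
go(538.8,-78.2,105,146)"
```

```text
t 14.2 pos [539.8 -80.4 108.4] rpy [179.8   0.9 124.8] gap 12.6 F [-0.3 -1.2 -2.1] M [-0.14  0.18  3.06]
shift [2.4 0.4 3.4] rot [ 0.     0.015 -0.369]
```

Torque jumped from 0.12 to 1.1, then 3.1 N m: the hard end. I'll release straight up, without turning back, and check.

Emit:
servo_tool([
  [50,0,0,0,0,0,0],
  [50,0,0,0,0,0,0],
  [50,0,0,0,0,0,0],
  [50,0,0,-30,0,0,0],
  [50,0,0,-45,0,0,0],
  [50,0,0,-45,0,0,0],
  [50,-30,0,0,0,0,0.06],
  [50,0,0,0,0,0,0],
  [50,0,0,0,0,0,0],
])

```text
time: 15.1
tool_pos: [556.3, -103.6, 235.0]
tcp_rot: [179.7, 0.9, 122.1]
ft_force: [0.7, -0.1, 0.9]
finger_gap: 50.2
```

```bash
python3 - <<'E'
from h import *
im=snapshot('wrist');cv2.imwrite('pics/w4.png',im)
go(538.8,-78.2,170,206)
E
```

```text
t 15.15 pos [ 555.9 -103.6  234.3] rpy [179.7   0.9 122.1] gap 50.0 F [-0.2  0.3 -0.9] M [-0.01 -0.    0.01]
shift [31.6 -1.3 63.8] rot [-0.007  0.016 -1.463]
```

View pics/w4.png

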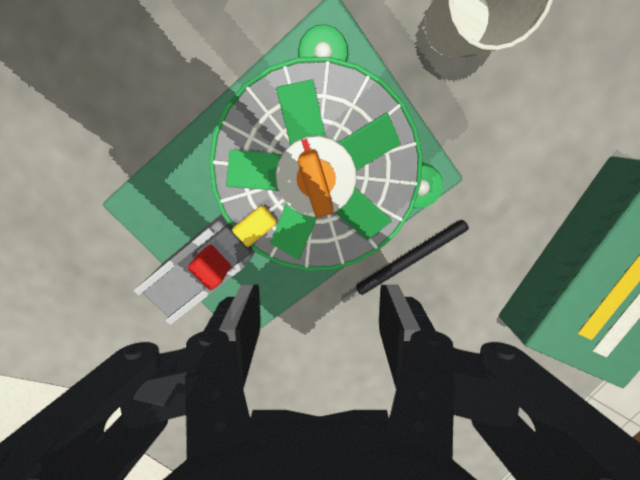

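The wing (316,182) lies along the stripe, whose visible end is at (306,147). The handle (210,267) is still home. One zoomed crop will give the numbers.

```bash
python3 - <<'E'
from h import *
im=cv2.imread('pics/w4.png');s=sense()
report(blades('wrist',im,s,300))
t=snapshot('top');cv2.imwrite('pics/top4.png',t);report(blades('top',t,None,60))
for n,lo,hi,z in(('red',(0,150,80),(6,255,255),128),('pen/cup',0,0,0))[:1]:
    for a,c,_ in blobs(mask(t,lo,hi),40)[0]: w=ray('top',c,z)[0];print(n,w.round(1),np.hypot(*(w[:2]-(539.3,-78.1))).round(1))
t0=cv2.imread('pics/top0.png')
for n,(y0,y1,x0,x1) in dict(cup=(200,265,295,362),pen=(150,180,415,470)).items(): print(n,'diff',cv2.absdiff(t,t0)[y0:y1,x0:x1].mean().round(2))
cv2.imwrite('pics/w4c.png',cv2.resize(im[120:240,250:390],None,fx=5,fy=5,interpolation=cv2.INTER_CUBIC))
E
```

```text
5 centre [537.8 -78.1] ang [ 135.5   63.8 -152.9   -8.2  -80.5] mod72 -8.466791812334382
5 centre [537.6 -77.1] ang [  -7.7   61.2  -85.5  134.1 -149.4] mod72 -9.457517036161288
cup diff 10.98
pen diff 8.49
```

View pics/w4c.png

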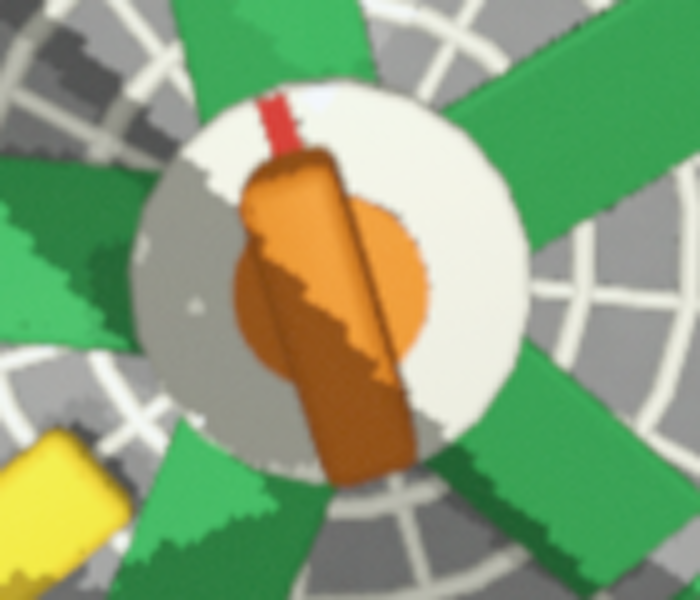

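Emit:
servo_tool([
  [60,0,0,-45,0,0,0],
  [60,0,0,-45,0,0,0],
  [60,30,30,0,0,0,0],
  [60,30,30,0,0,0,0],
  [60,30,30,0,0,0,0],
  [60,30,30,0,0,0,0],
  [60,30,30,0,0,0,0],
  [60,30,30,0,0,0,0],
  [60,0,0,0,0,0,0],
  [60,0,0,0,0,0,0],
])

```text
time: 16.2
tool_pos: [603.4, 159.3, 313.1]
tcp_rot: [-179.3, 0.0, 122.6]
ft_force: [-0.0, -1.3, 0.1]
finger_gap: 59.9
```

```bash
python3 - <<'E'
from h import *
s=dict(tool_pos=np.array([556.1,-103.6,234.6]),tcp_rot=np.array([179.7,.9,122.1]))
for n,p,z in(('wing',[(307.8,155),(324.6,215)],131),('stripe',[(304.4,140),(307,150)],95)):
    w=ray('wrist',p,z,s);d=w[1]-w[0];print(n,w.mean(0).round(1),np.degrees(np.arctan2(d[1],d[0])).round(1))
t=snapshot('top');cv2.imwrite('pics/top5.png',t);report(blades('top',t,None,60))
for a,c,_ in blobs(mask(t,(0,150,80),(6,255,255)),40)[0]: w=ray('top',c,128)[0];print('red',a,w.round(1),np.hypot(*(w[:2]-(539.3,-78.1))).round(1))
t0=cv2.imread('pics/top0.png')
cv2.imwrite('pics/cmp.png',np.hstack([t0[140:330,280:600],t[140:330,280:600]]))
go(538,-78,200,160)
E
```

```text
wing [539.1 -78.5 131. ] -42.5
stripe [519.6 -62.6  95. ] -43.6
5 centre [539.3 -78.1] ang [  -8.1   63.7  -80.8  135.  -153.5] mod72 -8.76271040603675
red 197 [ 504.9 -176.   128. ] 103.8
t 16.25 pos [603.3 159.2 312.9] rpy [-179.3   -0.   122.6] gap 59.9 F [-0.2 -0.1 -0.4] M [ 0.03 -0.01 -0.09]
shift [-164.7 -181.4  115. ] rot [-0.011 -0.004 -0.653]
```

View pics/cmp.png

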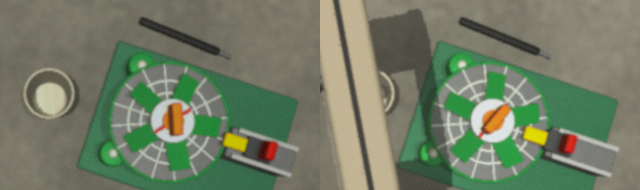

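Before and after: the pen is unmoved (185,38 against 505-320,38), and so is the visible rim of the cup. The wing is at -42.5° and the stripe at -43.6°, within 1°, and the stop is home. The arm is clear, so I'm handing in.

```bash
python3 -c "
from bench import *
print(hand_in())"
```

```text
the job is handed in; nothing more can be done
None
```

The fan is locked and the wing nut is tight. I handed the job in at about 16 s of the 58 s limit.

**What I did**
- I gripped the wing and turned the free wheel about +25°, which brought a gap to within 1° of the tongue.
- I pushed the stop slide through its click and fully home, where it came up against a firm end.
- I turned the braced nut clockwise until the torque jumped from 0.12 to about 3 N m. The fingers then slipped a little on the wing at the hard end. I let go and moved clear.

**Last checks**
- **Wing and stripe:** the wing measured -42.5° and the stripe -43.6°, so they agree within about 1°.
- **Stop:** the handle was 104 mm from the axis (105 mm is fully home), and it stayed there.
- **Wheel:** it rests about 8° clockwise from centre, at the end of the tongue's stated play.
- **Pen and cup:** the pen has not moved. The arm hid most of the cup in the last picture, but the visible part of its rim was in place and nothing came near it.
- **Camera difference check:** comparing first and later top views around the cup and pen gave values of 8 to 11, not zero. I put this down to the arm's shadow and didn't check further.

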